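# Press an embedded sample flush through the guard window

### The job

With the fingertips, push the sample carriage fully in under the guarded hand press, up to its stop. Then reach down through the yellow-edged window of the clear guard, press the ball lever all the way down, hold it there for a good second so that the ram sets the green sample flush in its ring, then let the lever come back up and take the hand out. Only the fingers may touch the press or carriage; touch neither the guard with its window frame nor the polished sample, and do not move or pick up the loose red sample, eyepiece or tape.

Things in the scene. Friction and masses are not known exactly. Their poses are not given: they have to be found in the camera images.
- fixture: grey plate 215 x 168 x 8 mm fixed to the bench, carrying press, guard and slide; place and yaw vary. Origin on the bench under the press; x points away from the operator, y left along the slide, z up. The ram axis is at x = 10, y = 0 mm. An aluminium slide bed (x = -13 to 33 mm) sticks out left as far as y = 145 mm (its foot y = 119 to 145); with its guide lips it is 43 mm high
- guard: clear hood in an aluminium tube frame over the press, same origin and axes as fixture: x = -125 to 78, y = -90 to 66 mm (tubes 5 mm more). Front wall 179 mm high; from it a panel slopes up, away from the operator, at 18 degrees to z = 226 mm at x = 20 mm, then level to the back. Left side open below z = 96 mm for the carriage. Not to be touched
- window (a point): centre of the window in the sloped panel, on its outer face, at fixture x = -66, y = -26, z = 198 mm. Opening 92 mm along the slope, 96 mm across (along y), in a yellow surround 10 mm wide and 5 mm thick. Outward normal in fixture axes: (-0.309, 0, 0.951)
- ball (a point): centre of the dark ball, 20 mm in diameter, at the end of the press lever; it moves with the lever. Lever up: fixture x = -64, y = -26.5, z = 182 mm, its top about 6 mm below the window. Lever down: about 28 mm lower and 6 mm nearer the operator
- press_lever (a joint): lever angle, rad: 0 up, 0.28 fully down on a firm stop. It turns about a level axis along fixture y through x = 34, z = 145.5 mm, 104 mm from the ball; the ball goes down and slightly toward the operator. A spring brings it back up when let go. Pressing takes about 4 N at first, 6 to 11 N near the stop. Drives the ram down 52 mm per rad
- carriage (a joint): sample carriage on its slide, m: 0 fully out to the left, 0.085 home on its stop under the ram; moves along fixture -y. Starts at 0 to 0.02, takes about 2 N (more when pushed fast) and stays where it is left
- push_tab (a point): middle of the outer (left) face of the carriage's upright black push tab, 38 mm wide along fixture x, z = 36 to 76 mm; this point is at z = 62 mm. The face looks along fixture +y. With the carriage home it is at y = 133 mm, 67 mm left of the guard's side
- green_sample: green resin sample, 25 mm in diameter, 20 mm high, upright in the brass ring (35 mm outside, rim at z = 68 mm) on the carriage, 133 mm inward of the push tab's outer face; origin at the centre of its underside. Its top is polished: no fingers. The ram's foot, 28 mm in diameter, comes down on it
- sample_seat (a joint): how far the sample has been pressed into its ring, m: 0 is 8 mm proud, 0.008 is flush with the rim; it starts 4 to 8 mm proud and sticks where it is pressed to (about 4 N)
- red_sample: loose red resin sample, 30 mm in diameter, 16 mm high, on the bench near the carriage's outer end; origin at the centre of its underside; leave alone
- eyepiece: loose black eyepiece, 35 mm in diameter, 41 mm high, on the bench right of the guard; origin at the centre of its underside; leave alone
- tape: loose roll of tape, 72 mm in diameter, 18 mm high, on the bench right of the guard; origin at the centre of its underside; leave alone

How it is judged:
By the outcome, as a careful person would: the job done as asked, in the order asked, and still so for the second after the job is handed in, with the robot touching nothing.
It also fails if it takes over 40 s, if anything falls off the work surface, if the arm or the gripper's body presses on something with over 40 N, if the wrist force passes 120 N, or if a joint passes its speed limit or range.

### The arm

A 7-joint arm with a two-finger parallel gripper is mounted at the origin on a cart in front of the work surface, level with it; the furniture and walls round the work are solid. World frame = base frame: x ahead of the robot, y to its left, z up, the work surface at z = 0. Lengths are in m, angles in rad, forces in N, time in s.
With the tool pointing down it reaches from about 0.425 to 0.95 m from the base axis. Payload 4.7 kg.
Tool frame: the origin (TCP) lies between the finger pads; the fingertips stand 25 mm ahead of it and the grasp point (between the pads) lies 6 mm ahead of it; z points along the fingers, y is the line along which they close (so a half turn about z gives the same grasp; the last joint's range is limited). The gripper opens to 85 mm and grips with 20 to 120 N. Pads are 22 mm wide; open, the fingers measure 114 mm over their backs; the gripper's body (76 mm by 85 mm) begins 54 mm behind the grasp point. The pads swing forward as they close: fully open they stand 13 mm farther back than shut.
Start: joints at [1.114, 0.469, -0.049, 1.532, 0.024, 1.141, -0.082], TCP at [0.28, -0.614, 0.256] pointing down, gripper open.
Joint ranges: [-2.59, 2.59], [-0.33, 1.99], [-1.39, 1.29], [0.1, 2.45], [-1.04, 4.18], [0.21, 1.99], [-2.66, 2.66]. Speed limits (rad/s): [2.57, 2.57, 3.14, 3.14, 3.14, 3.14, 3.14].

### API

Orientations are given as a 3x3 rotation matrix whose columns are the frame's x, y, z axes.
In Python, from rig import * gives the robot as it stands. Calls block until the motion is done:
- movep(position, orientation): joint-space move of the TCP to a pose.
- move_l(position, attitude=None, feed=0.15, until_force=None): straight line of the TCP; attitude=None keeps the orientation; feed is the mean speed in m/s. With until_force (N) it stops when the force on the tool has changed by that much, and returns True; else False.
- move_joints(angles): joint-space move.
- command_gripper(opening, newtons=None): finger opening in m; newtons is the grip in N (None keeps the last); returns when the fingers have stopped.
- sleep(seconds).
- inverse_kinematics(position, orientation): joint angles nearest the present ones, or None.
- sense(): the state.
- camera(name): name is "side" or "top"; returns (picture, depth): 400x640x3 uint8, red, green, blue; 400x640 float32, m along the optical axis (not along the pixel's ray), 0 where there is no reading.
- camera_params(name): a dict with "K" (3x3 intrinsics, pixels), "position" and "rotation" of the camera in the world. Camera axes: x right, y down, z forward; pixel columns grow to the right and rows downward; lengths in m; the calibration is good to about 2 mm. A picture is of the moment at which its call begins. camera_params takes no time and is no camera call.
A pose or a line that the arm cannot do raises Unreachable and nothing moves.
- finish_job(): hands the job in; it is judged then, once.
The state is a dict: "time_s": time; "joint_pos": joint angles; "qd": joint speeds; "joint_efforts": joint torques, N m; "position": TCP position; "tcp_rot": TCP orientation; "wrist_force": force on the tool from outside, world axes, zero at the start; "ft_torque": the same for the moment, N m; "finger_gap": finger opening in m; "gripper_force": force on a finger pad.
Only numpy, scipy, OpenCV 4.12 (cv2) and the standard library are available. Lean on these libraries where they do the work, as an engineer would, in place of code of your own. Each camera call takes 0.05 s, during which the arm holds its last target. There are 200 camera calls.

## Working session

There is one attempt and no reset: what is moved stays moved. The work goes in short steps, each a Python script; the robot and the scene stay as the last script left them, time stands still between calls to the robot, and variables do not carry over. Pictures are saved under pics/ and viewed, at most 10 in all, crops included, and the job is handed in when it is done.

```bash
mkdir -p pics; python3 - <<'E'
from rig import *
import cv2,numpy as np
for n in("top","side"):
    p,d=camera(n); cv2.imwrite(f"pics/{n}0.png",p[:,:,::-1]); np.save(f"pics/{n}0.npy",d); np.save(f"pics/{n}rgb.npy",p)
    print(n,camera_params(n))
s=sense();print(s["time_s"],s["wrist_force"],s["tcp_rot"],s["finger_gap"])
E
```

```text
top {'K': array([[487.68504095,   0.        , 316.34233289],
       [  0.        , 487.68504095, 199.01476026],
       [  0.        ,   0.        ,   1.        ]]), 'position': array([ 0.09995371, -0.06292277,  1.0912505 ]), 'rotation': array([[-0.0758217 , -0.90858734,  0.41075554],
       [-0.99706739,  0.06479861, -0.04071558],
       [ 0.01037727, -0.41263808, -0.91083595]])}
side {'K': array([[400.84741328,   0.        , 319.04470084],
       [  0.        , 400.84741328, 193.82244166],
       [  0.        ,   0.        ,   1.        ]]), 'position': array([0.66942054, 0.49080208, 0.99190257]), 'rotation': array([[-0.96812581,  0.21507557, -0.12835467],
       [ 0.25002132,  0.79939654, -0.54630991],
       [-0.01489163, -0.56098813, -0.8276899 ]])}
0.1 [-0.26849559 -0.26631592 -0.62148629] [[ 9.09843395e-01  4.14951015e-01 -8.07309377e-04]
 [ 4.14951793e-01 -9.09842019e-01  1.58413427e-03]
 [-7.71858686e-05 -1.77630858e-03 -9.99998419e-01]] 0.08524266244937277
```

View pics/top0.png

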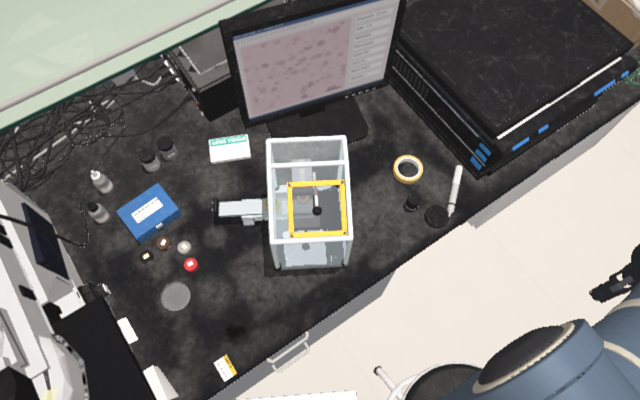

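View pics/side0.png

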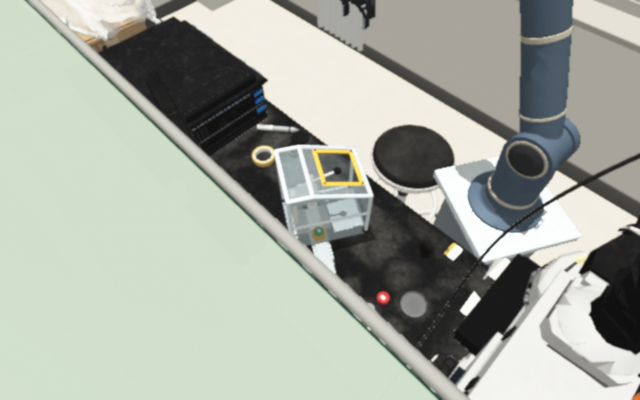

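The top view shows the yellow window around (317,209) with the dark ball at (317,211). The carriage tab is at about (215,208), the red sample at (191,265), the tape at (408,169) and the eyepiece at (411,203). In the side view the window is at (338,168) and the green sample at (319,231).

```bash
cat > h.py <<'E'
import numpy as np,cv2
def ray(P,uv):
    d=P["rotation"]@np.linalg.inv(P["K"])@np.array([uv[0],uv[1],1.]);return P["position"],d/np.linalg.norm(d)
def onz(P,uv,z):
    o,d=ray(P,uv);return o+d*(z-o[2])/d[2]
def proj(P,X):
    c=(np.atleast_2d(X)-P["position"])@P["rotation"];q=c@P["K"].T;return q[:,:2]/q[:,2:]
def tri(P,a,Q,b):
    A=np.zeros((3,3));v=np.zeros(3);r=[ray(P,a),ray(Q,b)]
    for o,d in r:
        M=np.eye(3)-np.outer(d,d);A+=M;v+=M@o
    x=np.linalg.solve(A,v);return x,[np.linalg.norm(np.cross(x-o,d))*1e3 for o,d in r]
E
python3 - <<'E'
from rig import *
from h import *
from scipy.optimize import least_squares
np.set_printoptions(precision=4,suppress=True)
C={}
for n in("top","side"):
    p=np.load(f"pics/{n}rgb.npy");h=cv2.cvtColor(p,cv2.COLOR_RGB2HSV)
    m=cv2.inRange(h,(18,130,120),(32,255,255))
    cs,hi=cv2.findContours(m,cv2.RETR_CCOMP,cv2.CHAIN_APPROX_NONE)
    outs=[i for i in range(len(cs)) if hi[0][i][3]<0]
    o=max(outs,key=lambda i:cv2.contourArea(cv2.convexHull(cs[i])))
    hull=cv2.convexHull(cs[o]);q=None
    for e in np.arange(.01,.2,.005):
        q=cv2.approxPolyDP(hull,e*cv2.arcLength(hull,True),True)[:,0]
        if len(q)<=4:break
    # refine: fit lines to outer contour points between corners
    pts=cs[o][:,0].astype(float);L=[]
    for k in range(4):
        a,b=q[k].astype(float),q[(k+1)%4].astype(float);t=(b-a)/np.linalg.norm(b-a);nn=np.array([-t[1],t[0]])
        s=pts-a;sel=pts[(abs(s@nn)<2)&(s@t>6)&(s@t<np.linalg.norm(b-a)-6)]
        vx,vy,x0,y0=cv2.fitLine(sel.astype(np.float32),cv2.DIST_HUBER,0,.01,.01).ravel();L.append(np.cross([x0,y0,1],[x0+vx,y0+vy,1]))
    c=[np.cross(L[k-1],L[k]) for k in range(4)];c=np.array([v[:2]/v[2] for v in c])
    c+= 0.5*(c-c.mean(0))/np.linalg.norm(c-c.mean(0),axis=1)[:,None]*1.4
    # sort by angle
    C[n]=c;print(n,c.tolist())
    P=camera_params(n)
    for name,lo,hi_ in(("red",(0,150,100),(6,255,255)),("green",(40,90,40),(85,255,255))):
        mm=cv2.inRange(h,lo,hi_);nl,_,st,ce=cv2.connectedComponentsWithStats(mm)
        for i in range(1,nl):
            if st[i,4]>25:print(n,name,ce[i],st[i,4],onz(P,ce[i],.012 if name=="red" else .07))
u=np.array([.951,0,.309]);w=np.array([-.066,-.026,.198]);nv=np.array([-.309,0,.951])
def corners(off): return np.array([w+nv*off+u*.056*a+np.array([0,.058*b,0]) for a,b in((1,1),(1,-1),(-1,-1),(-1,1))])
def W(p,X):
    c,s=np.cos(p[2]),np.sin(p[2]);return X@np.array([[c,-s,0],[s,c,0],[0,0,1]]).T+[p[0],p[1],0]
T={n:camera_params(n) for n in C}
def match(p,off):
    r=[]
    for n in C:
        q=proj(T[n],W(p,corners(off)))
        for x in q: r.append(C[n][np.argmin(np.linalg.norm(C[n]-x,axis=1))]-x)
    return np.array(r)
c0=onz(T["top"],C["top"].mean(0),.198)
for off in(0,.005):
  best=min((least_squares(lambda p:match(p,off).ravel(),[c0[0]+.066,c0[1]+.026,y],loss="soft_l1") for y in(-.4,-.2,0,.2,.4)),key=lambda r:r.cost)
  print(off,best.x,best.cost);print(match(best.x,off).tolist())
E
```

```text
top [[343.8493991941174, 181.50728154246343], [347.1572176908168, 234.19949951614288], [289.12180193497926, 236.7938848390007], [286.29284493559453, 181.53459678204314]]
top red [190.7881 265.1441] 118 [0.4418 0.1873 0.012 ]
top green [254.8182   6.9636] 55 [1.16   0.0182 0.07  ]
top green [102.2958  81.2736] 497 [0.9304 0.4144 0.07  ]
side [[312.200492279071, 148.92861777190652], [350.8568295537995, 150.79242983348564], [363.19513503734964, 184.38639849136152], [322.5016063631608, 184.53454944545757]]
side red [382.991  297.4324] 111 [0.4411 0.1895 0.012 ]
0 [ 0.5488 -0.0774 -0.0248] 3.9190740433205877
[[-0.08130258538716362, -0.3215278420417462], [-0.2737544215087837, 2.025958775391871], [0.12185754074425859, -1.0671673673173245], [0.5627456204593386, -1.0826401550404796], [0.9649948730580036, -0.3548305873361528], [1.1560763554207938, 0.28747999306150973], [-0.03087211259958167, 0.9249619054053255], [-0.3088527263104197, -0.316809478926416]]
0.005 [ 0.5496 -0.0763 -0.0225] 6.002520272850693
[[0.533317555718952, 0.35942213777639154], [0.07098072284850332, 2.835270606205512], [0.33318927378240915, -0.5071525694658021], [1.0496763541256655, -0.6611128950824252], [0.5562761001831973, 0.5306751632041937], [0.9222553596233638, 1.2557827422429853], [-0.3982853317976378, 1.9199742070362618], [-0.8590190571505332, 0.6116431828374971]]
```

```bash
python3 - <<'E'
from rig import *
from h import *
p0=[.5488,-.0774,-.0248]
def W(p,X):
    X=np.atleast_2d(X);c,s=np.cos(p[2]),np.sin(p[2]);return X@np.array([[c,-s,0],[s,c,0],[0,0,1]]).T+[p[0],p[1],0]
out=[]
for n,(x0,y0,x1,y1),k in(("top",(200,125,360,285),4),("side",(260,130,400,280),4)):
    im=cv2.resize(np.load(f"pics/{n}rgb.npy")[y0:y1,x0:x1,::-1],None,fx=k,fy=k,interpolation=cv2.INTER_CUBIC)
    cv2.imwrite(f"pics/raw_{n}.png",im)
    P=camera_params(n)
    def ln(X,c):
        q=((proj(P,W(p0,np.array(X)/1000))-[x0-.5,y0-.5])*k).astype(int);cv2.polylines(im,[q],False,c,1)
    ln([(20,66,226),(78,66,226),(78,-90,226),(20,-90,226),(20,66,226),(-125,66,179),(-125,-90,179),(20,-90,226)],(255,0,255))
    ln([(-13,60,43),(-13,145,43),(33,145,43),(33,60,43)],(255,0,0))
    ln([(-125,66,0),(78,66,0)],(255,0,255))
    for Y in(133,218):ln([(-9,Y,76),(29,Y,76),(29,Y,36)],(0,0,255))
    im=im[:600,:640];cv2.imwrite(f"pics/ov_{n}.png",im)
E
```

```text
(no output)
```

View pics/ov_top.png

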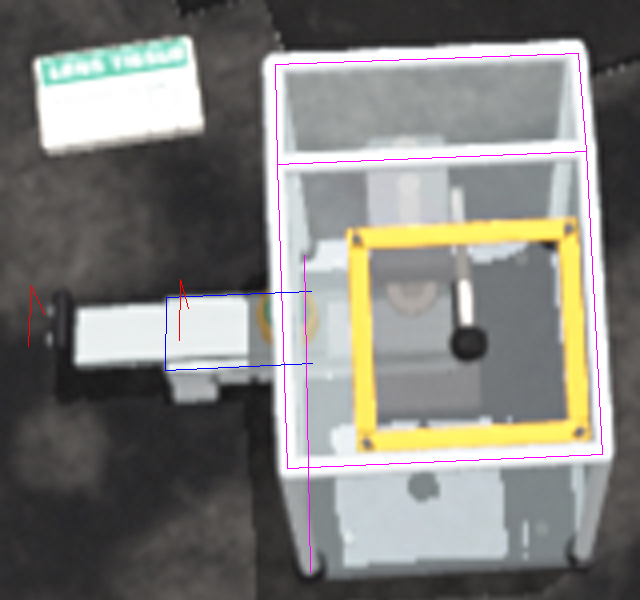

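View pics/ov_side.png

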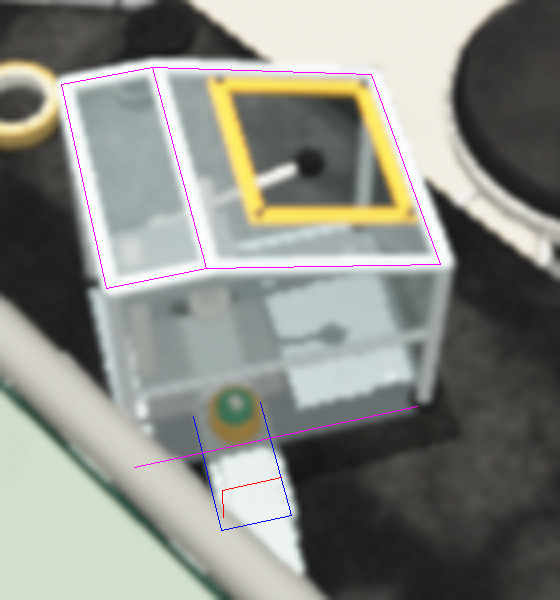

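The overlay matches the guard and slide. The tab is at about (62,318) in the crop, so the carriage is at about 0.018. Next I check the ball position and reachability.

```bash
cat >> h.py <<'E'
FP=np.array([.5488,-.0774,-.0248])
_c,_s=np.cos(FP[2]),np.sin(FP[2]);RF=np.array([[_c,-_s,0],[_s,_c,0],[0,0,1]])
def F(v): return RF@(np.array(v,float)/1000)+[FP[0],FP[1],0]   # fixture mm -> world
def inv(X): return RF.T@(np.array(X)-[FP[0],FP[1],0])*1000
def att(z,y):  # tool axes in fixture frame
    z=np.array(z,float);z/=np.linalg.norm(z);y=np.array(y,float);y-=z*(y@z);y/=np.linalg.norm(y)
    return RF@np.column_stack([np.cross(y,z),y,z])
def tip(v,R,L=.025): return F(v)-R[:,2]*L
def ball(q):   # ball centre, fixture mm, lever angle q
    a=np.arctan2(36.5,-98)+q; r=np.hypot(36.5,98); return np.array([34+r*np.cos(a),-26.5,145.5+r*np.sin(a)])
E
python3 - <<'E'
from rig import *
from h import *
np.set_printoptions(precision=3,suppress=True)
T,S=camera_params("top"),camera_params("side")
x,e=tri(T,(316.5,210.2),S,(337.3,170.2));print("ball",inv(x),e, ball(0),ball(.28))
# tab top edge mid from top view at z=.076
for uv in((213.5,197),(213.5,211),(218,197)):print("tab",inv(onz(T,uv,.076)))
print("green",inv(onz(S,(318.3,231),.073)))
for t in(0,10,20):
  for s in(1,-1):
    R=att([0,-np.sin(np.radians(t)),-np.cos(np.radians(t))],[s,0,0])
    print("push",t,s,[inverse_kinematics(tip((10,y,z),R),R) for y,z in((240,55),(145,55))])
for t in(0,8,18):
  for y in((0,1,0),(0,-1,0),(1,0,0),(-1,0,0)):
    R=att([np.sin(np.radians(t)),0,-np.cos(np.radians(t))],y)
    print("press",t,y,[inverse_kinematics(tip(ball(q)+[0,0,10+h],R),R) for q,h in((0,60),(.28,0))])
E
```

```text
ball [-65.628 -25.1   185.237] [np.float64(1.4911740131361895), np.float64(1.4911740131361022)] [-64.  -26.5 182. ] [-70.27  -26.5   153.496]
tab [ 25.703 203.759  76.   ]
tab [ -9.115 202.521  76.   ]
tab [ 25.228 193.514  76.   ]
green [ 7.41 74.71 73.  ]
push 0 1 [array([ 0.132,  0.631, -0.661,  1.869,  0.519,  0.82 , -0.825]), array([ 0.239,  0.579, -0.574,  1.922,  0.443,  0.767, -0.611])]
push 0 -1 [array([ 0.43 ,  0.893, -1.185,  1.853,  0.946,  1.097,  1.987]), array([ 0.608,  0.864, -1.184,  1.903,  0.935,  1.066,  2.134])]
push 10 1 [array([ 0.086,  0.685, -0.73 ,  1.825,  0.709,  1.008, -1.026]), array([ 0.141,  0.598, -0.569,  1.901,  0.621,  0.892, -0.819])]
push 10 -1 [array([ 0.331,  0.925, -1.184,  1.812,  1.025,  1.285,  1.888]), array([ 0.508,  0.887, -1.184,  1.882,  1.035,  1.236,  2.008])]
push 20 1 [array([ 0.023,  0.749, -0.769,  1.777,  0.833,  1.205, -1.158]), array([ 0.064,  0.643, -0.588,  1.873,  0.768,  1.051, -0.988])]
push 20 -1 [array([ 0.236,  0.977, -1.185,  1.765,  1.093,  1.482,  1.81 ]), array([ 0.41 ,  0.933, -1.184,  1.855,  1.118,  1.423,  1.90
[... 925 characters left out ...]
, array([ 0.625,  0.23 , -0.558,  2.105,  0.173,  0.708, -0.061])]
press 8 (-1, 0, 0) [None, array([-0.798,  0.321,  1.136,  2.172, -0.49 ,  0.752, -2.519])]
press 18 (0, 1, 0) [array([ 0.816,  0.048, -0.679,  2.093, -0.01 ,  0.699,  1.695]), array([ 0.871,  0.197, -0.791,  2.21 ,  0.241,  0.489,  1.462])]
press 18 (0, -1, 0) [array([ 0.614,  0.034, -0.472,  2.102, -0.033,  0.698, -1.429]), array([ 0.516,  0.145, -0.397,  2.226,  0.051,  0.47 , -1.506])]
press 18 (1, 0, 0) [array([ 0.736,  0.042, -0.596,  2.097, -0.02 ,  0.699,  0.132]), array([ 0.683,  0.164, -0.58 ,  2.218,  0.13 ,  0.476, -0.008])]
press 18 (-1, 0, 0) [None, array([-0.861,  0.207,  1.161,  2.286, -0.545,  0.524, -2.461])]
```

```bash
python3 - <<'E'
from rig import *
from h import *
np.set_printoptions(precision=3,suppress=True)
t=np.radians(12);R=att([0,-np.sin(t),-np.cos(t)],[1,0,0])
s=sense();move_l(s["position"]+[0,0,.12],feed=.3)
command_gripper(0)
movep(tip((10,260,300),R),R)
move_l(tip((10,250,55),R),feed=.2)
print(sense()["time_s"],sense()["wrist_force"],sense()["finger_gap"])
hit=move_l(tip((10,130,55),R),feed=.04,until_force=12)
s=sense();print(hit,s["time_s"],inv(s["position"]+R[:,2]*.025),s["wrist_force"])
sleep(.2);s=sense();print(inv(s["position"]+R[:,2]*.025),s["wrist_force"])
p,d=camera("top");cv2.imwrite("pics/t1.png",cv2.resize(p[110:290,180:380,::-1],None,fx=3,fy=3))
E
```

```text
5.775 [0.175 0.09  0.269] 0.0003004064344977033
True 8.1917 [ 10.143 143.936  55.086] [-0.158  1.123  0.827]
[ 10.043 144.033  54.704] [-0.596 -0.167  0.466]
```

View pics/t1.png

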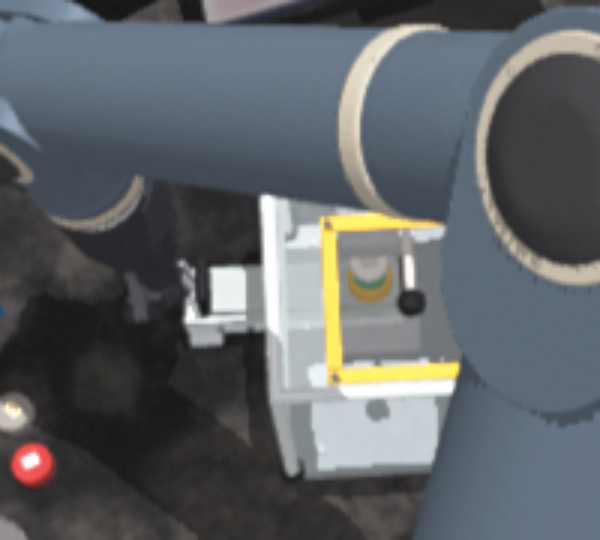

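The carriage is in under the ram: ring at (370,290) below the ram foot, tab at (203,290). The fingers stopped within about 1 mm of where home should be. I'll push again, harder and slowly, to confirm the stop.

```bash
python3 - <<'E'
from rig import *
from h import *
np.set_printoptions(precision=3,suppress=True)
t=np.radians(12);R=att([0,-np.sin(t),-np.cos(t)],[1,0,0])
hit=move_l(tip((10,136,55),R),feed=.015,until_force=15)
s=sense();print(hit,s["time_s"],inv(s["position"]+R[:,2]*.025),s["wrist_force"])
move_l(tip((10,175,55),R),feed=.12)
p,d=camera("top");cv2.imwrite("pics/t2.png",p[:,:,::-1])
move_l(tip((10,230,330),R),feed=.35)
u=np.radians(6);R2=att([np.sin(u),0,-np.cos(u)],[0,-1,0])
movep(tip(ball(0)+[0,0,110],R2),R2)
p,d=camera("top");q,d=camera("side")
m=np.hstack([cv2.resize(p[140:290,190:340,::-1],(400,400)),cv2.resize(q[120:270,260:410,::-1],(400,400))]);cv2.imwrite("pics/t3.png",m)
s=sense();print(s["time_s"],s["wrist_force"],inv(s["position"]+R2[:,2]*.025))
E
```

```text
True 8.9917 [  9.832 143.581  54.743] [-0.242  1.533  0.696]
11.5667 [ 0.119 -1.037 -0.616] [-63.261 -24.62  292.11 ]
```

View pics/t3.png

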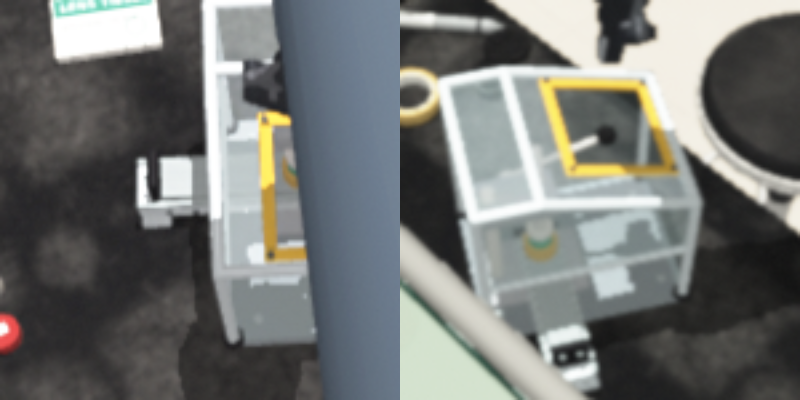

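Another 15 N moved it only 0.4 mm, so the carriage is on its stop. The hand hangs above the window at about (620,30) in the side view, with the ball clear below. Now the press.

```bash
python3 - <<'E'
from rig import *
from h import *
np.set_printoptions(precision=2,suppress=True)
u=np.radians(6);R=att([np.sin(u),0,-np.cos(u)],[0,-1,0])
def P(q,h): return tip(ball(q)+[-1,.5,10+h],R)
def rep(k):
    s=sense();print(k,round(s["time_s"],2),inv(s["position"]+R[:,2]*.025),s["wrist_force"],flush=True);return s
move_l(P(0,25),R,feed=.2);sleep(.15);f0=rep("above")["wrist_force"]
print(move_l(P(0,-6),feed=.04,until_force=2.5));rep("touch")
for q in(.1,.17,.23,.26): move_l(P(q,0),feed=.04);rep(q)
p,d=camera("side");cv2.imwrite("pics/s4.png",cv2.resize(p[130:280,260:410,::-1],(600,600)))
b=P(.28,0)
for k in range(12):
    move_l(b+[0,0,.002-.001*k],feed=.02);sleep(.1);s=rep(k)
    if s["wrist_force"][2]-f0[2]>22:break
E
```

```text
above 12.24 [-63.73 -25.69 218.57] [-0.33 -0.73  0.1 ]
True
touch 12.88 [-65.97 -26.11 190.  ] [-0.48 -0.17  2.24]
0.1 13.24 [-68.93 -26.08 181.75] [-3.5  -0.31  5.09]
0.17 13.57 [-70.28 -26.1  174.75] [-3.61 -0.48  3.98]
0.23 13.88 [-71.06 -26.11 168.69] [-4.84 -0.98  4.13]
0.26 14.13 [-71.49 -26.07 165.62] [-4.73  0.44  5.84]
0 14.53 [-71.52 -26.08 165.61] [-5.21 -0.76  5.5 ]
1 14.88 [-71.62 -26.1  164.72] [-5.99 -0.43  7.53]
2 15.23 [-71.8  -26.11 163.7 ] [-6.87  0.51  8.64]
3 15.58 [-71.96 -26.12 162.7 ] [-6.78 -0.21  8.67]
4 15.93 [-71.86 -26.08 162.37] [-8.97 -0.13 15.38]
5 16.28 [-71.81 -26.07 162.08] [-12.73   0.3   22.07]
6 16.63 [-71.78 -26.04 161.78] [-15.25   0.7   29.3 ]
```

Firm stop reached at tip z of about 162.5, and the force is now rising steeply. I'll hold, release along the arc and take the hand out.

```bash
python3 - <<'E'
from rig import *
from h import *
np.set_printoptions(precision=2,suppress=True)
u=np.radians(6);R=att([np.sin(u),0,-np.cos(u)],[0,-1,0])
def P(q,h): return tip(ball(q)+[-1,.5,10+h],R)
sleep(.8);q,d=camera("side");sleep(.8)
s=sense();print(s["time_s"],inv(s["position"]+R[:,2]*.025),s["wrist_force"])
for a in(.23,.17,.1,0): move_l(P(a,0),feed=.05)
move_l(P(0,30),feed=.06);print(sense()["wrist_force"])
move_l(P(0,120),feed=.2)
move_l(P(0,120)+[-.02,-.25,.05],feed=.3)
sleep(.3);p,d=camera("top");r,d=camera("side")
f=lambda im,b:cv2.resize(im[b[1]:b[3],b[0]:b[2],::-1],(400,400),interpolation=cv2.INTER_CUBIC)
S=(265,135,385,255)
cv2.imwrite("pics/t5.png",np.hstack([f(q,S),f(r,S)]));cv2.imwrite("pics/t5b.png",np.hstack([f(p,(180,130,330,280)),f(p,(250,160,350,260))]))
s=sense();print(s["time_s"],s["wrist_force"])
E
```

```text
18.2833 [-71.78 -26.01 161.77] [-15.36  -0.08  30.32]
[-0.27 -0.17 -0.49]
22.2 [-0.76 -0.04  0.02]
```

View pics/t5.png

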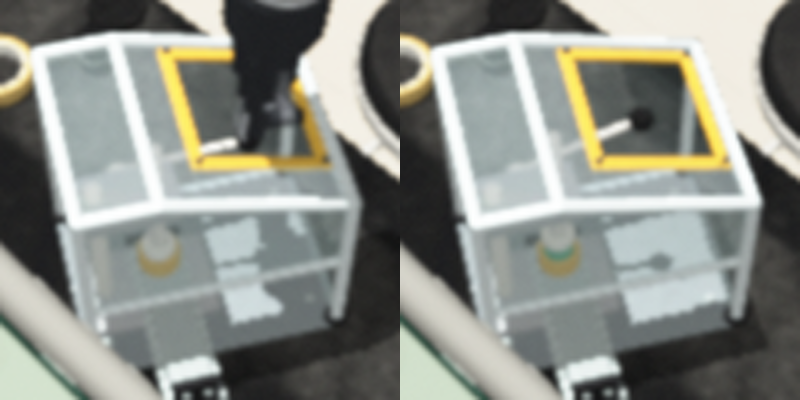

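View pics/t5b.png

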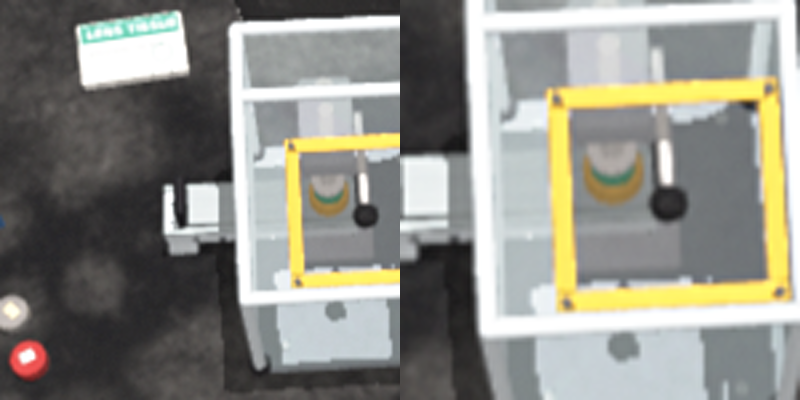

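While the lever was held, the ram foot sat on the brass rim at (158,250) with no green showing. Now the ball is back up at (640,118), the carriage is home and the hand is clear.

```bash
python3 -c "
from rig import *
print(finish_job())"
```

```text
the job is handed in; nothing more can be done
None
```

The job is handed in at about 22 s on the robot clock: the carriage is on its stop, the lever was held fully down for about 1.7 s, the sample looked flush in the images, the lever sprang back up, the hand is out clear of everything, and I saw no sign of contact with the guard or the loose items.

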